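# Take the hub cap of unknown hand off the strapping reel

## Task

A small carton has been left lying on the hub cap of the strapping reel: set it down flat on the open bench, clear of the reel and of the other things, and let go of it. Then take off the hub cap by its orange grip: nobody remembers whether this one loosens to the left or to the right, so turn it one way and, if it stops dead almost at once, the other way about a sixth of a turn until it stops, then lift it straight up. Finish still holding the cap steady and level in the gripper over the hub, its lowest part about 5 cm above the hub, and leave the tape roll, pen pot and blue bin where they stand.

Things in the scene. Friction and masses are not known exactly. Their poses are not given: they have to be found in the camera images.
- carton: Loose closed brown carton with a paler tape band, 120 (own x) x 58 (own y) x 44 mm high, about 150 g. Starts flat on top of the cap's orange grip, its middle within 8 mm of the cap's axis, its long side within 0.5 rad of the grip's. Origin: centre of its underside, z up.
- cap: Loose hub cap, about 250 g: black disc 108 mm across (18 to 26 mm above the origin), on it an orange bar grip 60 (own x) x 24 (own y) mm, 36 mm high (26 to 62 mm above the origin; pinch across the 24 mm), below it a 20 mm stem ending in three lugs, 26 mm from the axis, 8 mm thick. Origin: on its axis at the bottom of the lugs; z up. Starts locked in the hub, origin 52 mm above the bench.
- cap_grip (a point): On the cap's axis inside the grip, 14 mm below its top, 22 mm above the disc: pinch here. One way the cap stops dead within about 20 degrees; the other way it turns easily (under 0.3 N m) to a stop some 55 to 70 degrees from the start; from about 50 degrees on it lifts out. Clockwise or anticlockwise changes from start to start and cannot be seen.
- cap_foot (a point): Point on the cap's axis at its very bottom (underside of the lugs), same as the cap's origin. Locked, the cap lifts only 2 mm before the lugs catch; loosened, it lifts straight up and is quite out of the hub after 18 mm.
- spindle: Fixed reel stand: grey base plate 200 x 200 x 10 mm, on it a steel hub 84 mm across inside a cardboard and green strapping reel 183 mm across, both about 70 mm high. Does not move. Origin: on the hub's axis at the bench; z up.
- hub_top (a point): Centre of the hub's top face, 70 mm above the bench.
- tape_roll: Bystander: loose roll of brown tape lying flat, 100 mm across, 48 mm high, bore 76 mm. Origin: centre of its underside.
- pen_pot: Bystander: loose black round pot, 76 mm across at the rim, 95 mm high. Origin: centre of its underside.
- clip_bin: Bystander: loose blue open bin, 100 (own x) x 140 (own y) x 50 mm high. Origin: centre of its underside.
There are look-alikes about, which are no part of the job. Of the things like the carton, leave any that is green or turquoise; of the rest the smaller one is meant.

How it is judged:
By the outcome, as a careful person would: the job done as asked, in the order asked, and still so for the second after the job is handed in, while the arm keeps its last pose, push and grip.
It also fails if it takes over 64 s, if anything falls off the work surface, if the arm or the gripper's body presses on something with over 40 N, if the wrist force passes 120 N, or if a joint passes its speed limit or range.

## Robot

A 7-joint arm with a two-finger parallel gripper is mounted at the origin on the work surface. World frame = base frame: x ahead of the robot, y to its left, z up, the work surface at z = 0. Lengths are in m, angles in rad, forces in N, time in s.
With the tool pointing down it reaches from about 0.375 to 0.925 m from the base axis. Payload 3.1 kg.
Tool frame: the origin (TCP) lies between the finger pads; the fingertips stand 19 mm ahead of it and the grasp point (between the pads) is the TCP; z points along the fingers, y is the line along which they close (so a half turn about z gives the same grasp; the last joint's range is limited). The gripper opens to 85 mm and grips with 20 to 120 N. Pads are 22 mm wide; open, the fingers measure 114 mm over their backs; the gripper's body (76 mm by 85 mm) begins 54 mm behind the grasp point. The pads swing forward as they close: fully open they stand 13 mm farther back than shut.
Start: joints at [-1.391, 0.383, 0.044, 1.598, -0.018, 1.161, -0.05], TCP at [0.178, 0.625, 0.211] pointing down, gripper open.
Joint ranges: [-2.61, 2.61], [-0.41, 2.15], [-1.48, 1.57], [0, 2.5], [-1.57, 4.71], [0.05, 1.97], [-2.85, 2.85]. Speed limits (rad/s): [2.79, 2.79, 3.14, 3.14, 3.14, 3.14, 3.14].

## Interface

Orientations are given as a unit quaternion [x, y, z, w].
In Python, from bench import move_ptp, movel, move_j, move_gripper, pause, inverse_kinematics, read_camera, camera_params, MotionError, sign_off, look_for, tip_of, read_time_s, read_qpos, read_joint_vel, read_effort, read_eef_pos, read_tcp_rot, read_ft_force, read_ft_torque, read_finger_gap, read_grasp_force gives the robot as it stands. Calls block until the motion is done:
- move_ptp(position, orientation): joint-space move of the TCP to a pose.
- movel(position, orientation=None, speed=0.15): straight line of the TCP; orientation=None keeps the orientation; speed is the mean speed in m/s.
- move_j(angles): joint-space move.
- move_gripper(opening, effort=None): finger opening in m; effort is the grip in N (None keeps the last); returns when the fingers have stopped.
- pause(seconds).
- inverse_kinematics(position, orientation): joint angles nearest the present ones, or None.
- read_camera(name): name is "scene" or "top" or "wrist"; returns the picture (400x640x3 uint8, red, green, blue); there is no depth.
- camera_params(name): a dict with "K" (3x3 intrinsics, pixels), "dist_coeffs" ([k1, k2, p1, p2, k3] as OpenCV has them; the pictures are not rectified), "camera_from_world" (4x4, takes a point from world to camera coordinates). Camera axes: x right, y down, z forward; pixel columns grow to the right and rows downward; lengths in m; the calibration is good to about 2 mm. A picture is of the moment at which its call begins: read the wrist's pose just before it. camera_params takes no time and is no camera call; for the wrist camera it gives the pose at the moment of the call.
A pose or a line that the arm cannot do raises MotionError and nothing moves.
- sign_off(): hands the job in; it is judged then, once.
Trained networks look in the newest picture that a camera, given by its name, has taken for a name from the list of things; names that differ only in an ending like _2 or _b are one class to them, and where a whole thing is asked for, a point or a joint stands for the part that bears it (a point fixed in the world has none). Each returns a list of dicts, best first, with "confidence" (0 to 1); they miss things now and then, are a little off and sometimes report something else, mostly with a low value. They report only what shows in the picture. A call takes as long as a camera call. They do not tell look-alikes from the thing itself.
- look_for(camera, name): "at" ([column, row] in pixels, amid what is visible of it).
- tip_of(camera, name): "at" ([column, row] in pixels: a listed point, or the origin of a listed thing).
Readings, each from a call of its own:
- read_time_s(): time.
- read_qpos(): joint angles.
- read_joint_vel(): joint speeds.
- read_effort(): joint torques, N m.
- read_eef_pos(): TCP position.
- read_tcp_rot(): TCP orientation.
- read_ft_force(): force on the tool from outside, world axes, zero at the start.
- read_ft_torque(): the same for the moment, N m.
- read_finger_gap(): finger opening in m.
- read_grasp_force(): force on a finger pad.
Only numpy, scipy, OpenCV 4.12 (cv2) and the standard library are available. Lean on these libraries where they do the work, as an engineer would, in place of code of your own. Each camera call takes 0.05 s, during which the arm holds its last target. There are 200 camera calls.

## Working session

There is one attempt and no reset: what is moved stays moved. The work goes in short steps, each a Python script; the robot and the scene stay as the last script left them, time stands still between calls to the robot, and variables do not carry over. Pictures are saved under pics/ and viewed, at most 10 in all, crops included, and the job is handed in when it is done.

```bash
ls; mkdir -p pics
cat > h.py <<'E'
import numpy as np, cv2
from bench import *
def snap(cam,fn=None):
    P=camera_params(cam); im=read_camera(cam)
    if fn: cv2.imwrite('pics/'+fn,im[:,:,::-1])
    return im,P
def ray(P,uv):
    K=np.array(P["K"]);d=np.array(P["dist_coeffs"]);T=np.array(P["camera_from_world"])
    n=cv2.undistortPoints(np.array([[uv]],float),K,d)[0,0]
    R=T[:3,:3]; return -R.T@T[:3,3], R.T@np.array([n[0],n[1],1])
def at_z(P,uv,z):
    o,r=ray(P,uv); return o+r*(z-o[2])/r[2]
def proj(P,X):
    T=np.array(P["camera_from_world"]); r,_=cv2.Rodrigues(T[:3,:3])
    return cv2.projectPoints(np.array(X,float).reshape(-1,1,3),r,T[:3,3],np.array(P["K"]),np.array(P["dist_coeffs"]))[0][:,0]
def quat(yaw): # tool down, tool y axis at angle yaw in world
    from scipy.spatial.transform import Rotation as R
    y=np.array([np.cos(yaw),np.sin(yaw),0]);z=np.array([0,0,-1.]);x=np.cross(y,z)
    return R.from_matrix(np.c_[x,y,z]).as_quat()
E
python3 - <<'E'
from h import *
np.set_printoptions(precision=3,suppress=True)
ims=[]
for c in ("scene","top"):
    im,P=snap(c,c+'0.png')
    print(c,np.linalg.inv(P["camera_from_world"])[:3,3])
    for n,z in (("carton",.136),("cap",.07),("spindle",.07),("tape_roll",.024),("pen_pot",.05),("clip_bin",.025)):
        for d in look_for(c,n): print(c,n,np.round(d["at"]),round(d["confidence"],2),at_z(P,d["at"],z))
print(read_time_s(),read_eef_pos(),read_tcp_rot(),quat(0))
E
```

```text
pics
scene [1.068 0.342 1.115]
scene carton [324. 193.] 0.93 [0.565 0.033 0.136]
scene carton [284.  97.] 0.76 [ 0.318 -0.27   0.136]
scene carton [385. 166.] 0.72 [0.394 0.136 0.136]
scene carton [219. 247.] 0.7 [ 0.849 -0.115  0.136]
scene cap [326. 216.] 0.73 [0.595 0.057 0.07 ]
scene spindle [325. 224.] 0.95 [0.619 0.069 0.07 ]
scene tape_roll [429. 209.] 0.86 [0.389 0.3   0.024]
scene pen_pot [205. 183.] 0.59 [ 0.682 -0.332  0.05 ]
scene clip_bin [398. 289.] 0.86 [0.666 0.33  0.025]
scene clip_bin [328. 218.] 0.74 [0.574 0.053 0.025]
top [0.376 0.017 1.479]
top carton [278. 275.] 0.94 [0.323 0.11  0.136]
top carton [430. 305.] 0.72 [ 0.242 -0.309  0.136]
top carton [373. 105.] 0.67 [ 0.802 -0.152  0.136]
top carton [311. 188.] 0.58 [0.563 0.021 0.136]
top cap [299. 192.] 0.69 [0.558 0.055 0.07 ]
top spindle [310. 211.] 0.6 [0.505 0.022 0.07 ]
top tape_roll [203. 243.] 0.7 [0.41  0.342 0.024]
top tape_roll [312. 189.] 0.27 [0.575 0.017 0.024]
top pen_pot [423. 146.] 0.68 [ 0.705 -0.313  0.05 ]
top pen_pot [297. 194.] 0.55 [0.555 0.063 0.05 ]
top clip_bin [209. 157.] 0.89 [0.67  0.331 0.025]
0.7 [0.178 0.625 0.211] [ 0.138  0.99   0.    -0.   ] [0.707 0.707 0.    0.   ]
```

View pics/scene0.png

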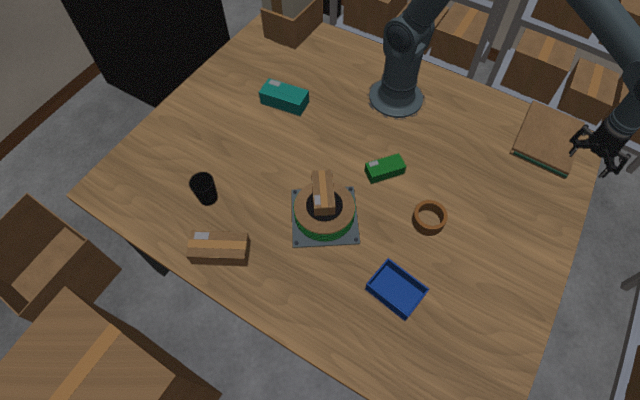

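View pics/top0.png

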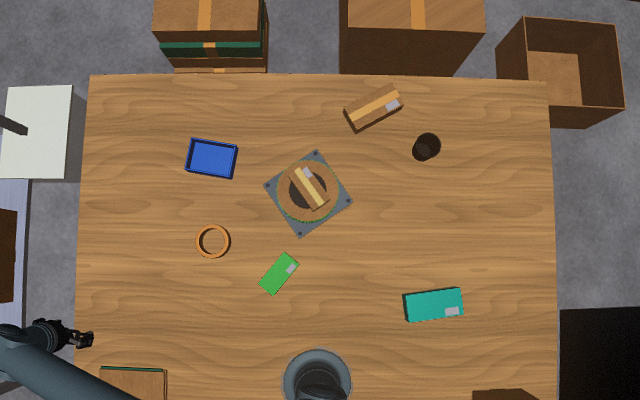

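Carton-like things in the scene image: turquoise (284,97), green (385,166), a larger brown one on the bench (219,247), and a small brown one on the reel (324,193, or 311,188 in top). The last is the one meant. I'll move above it for a close look.

Run:
```python
from h import *
np.set_printoptions(precision=3,suppress=True)
print(read_ft_force())
for a in (-52,128):
    print(a,inverse_kinematics([.57,.02,.38],quat(np.radians(a))))
a=min((-52,128),key=lambda a:abs(inverse_kinematics([.57,.02,.38],quat(np.radians(a)))[6]))
move_ptp([.57,.02,.38],quat(np.radians(a)))
im,P=snap("wrist","w1.png")
print(a,read_qpos(),np.array(P["camera_from_world"]))
for n,z in (("carton",.158),("cap_grip",.1),("hub_top",.07),("spindle",0)):
    for f in (look_for,tip_of):
        for d in f("wrist",n): print(f.__name__,n,np.round(d["at"]),round(d["confidence"],2),at_z(P,d["at"],z))
print(read_time_s())
```

```text
[-0.625  0.495  0.599]
-52 [-0.849  0.159  0.849  1.593 -0.12   1.444 -0.898]
128 [-0.737  0.146  0.715  1.589 -0.096  1.443  2.219]
-52 [-0.85   0.16   0.847  1.593 -0.121  1.444 -0.898] [[ 0.618 -0.786 -0.    -0.335]
 [-0.744 -0.585  0.322  0.341]
 [-0.253 -0.199 -0.947  0.69 ]
 [ 0.     0.     0.     1.   ]]
call carton [185. 222.] 0.79 [0.405 0.106 0.158]
call carton [524.  87.] 0.63 [ 0.785 -0.109  0.158]
call carton [345. 361.] 0.62 [ 0.359 -0.202  0.158]
call carton [311. 158.] 0.56 [0.572 0.03  0.158]
call carton [354. 369.] 0.95 [ 0.355 -0.222  0.158]
call carton [509.  87.] 0.93 [ 0.773 -0.096  0.158]
call carton [192. 217.] 0.82 [0.417 0.103 0.158]
call carton [311. 157.] 0.59 [0.572 0.031 0.158]
call cap_grip [288. 146.] 0.87 [0.556 0.057 0.1  ]
call cap_grip [311. 107.] 0.6 [0.616 0.065 0.1  ]
call hub_top [310. 112.] 0.62 [0.609 0.061 0.07 ]
call hub_top [203.   5.] 0.27 [0.629 0.252 0.07 ]
call spindle [311. 109.] 0.73 [0.609 0.061 0.   ]
3.7667
```

View pics/w1.png

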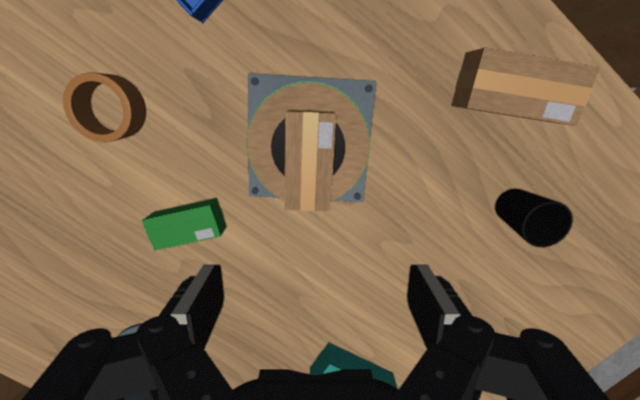

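Run:
```python
import cv2
im=cv2.imread('pics/w1.png')[70:220,240:380]
cv2.imwrite('pics/w1c.png',cv2.resize(im,None,fx=4,fy=4,interpolation=cv2.INTER_CUBIC))
```

```text
(no output)
```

View pics/w1c.png

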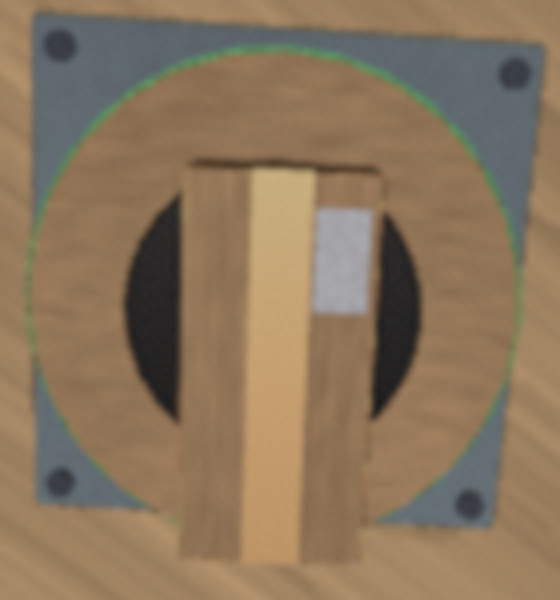

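The crop shows the small brown carton with its pale tape band lying on the black cap. Its top corners are near (287,112), (334,113), (331,210) and (285,210). The base plate bolts are clearly visible, so I'll use them to get the hub axis.

Run:
```python
from h import *
np.set_printoptions(precision=4,suppress=True)
P=camera_params("wrist")
f=lambda c,z:np.array([at_z(P,(240+(x+.5)/4-.5,70+(y+.5)/4-.5),z) for x,y in c])
b=f([(60,45),(514,74),(470,505),(61,482)],.012); print("bolts",b,b.mean(0))
c=f([(187,167),(380,172),(360,562),(180,560)],.158); print("carton",c,c.mean(0))
print(np.linalg.norm(c-np.roll(c,-1,0),axis=1), np.linalg.norm(b-np.roll(b,-1,0),axis=1))
d=c[0]+c[1]-c[2]-c[3]; print("long deg",np.degrees(np.arctan2(d[1],d[0])))
r=f([(27,300),(522,300)],.07); print(r.mean(0),r[0]-r[1])
```

```text
bolts [[ 0.5897  0.1538  0.012 ]
 [ 0.6895  0.0088  0.012 ]
 [ 0.545  -0.0917  0.012 ]
 [ 0.4449  0.0533  0.012 ]] [0.5673 0.0311 0.012 ]
carton [[ 0.5975  0.0835  0.158 ]
 [ 0.6307  0.0388  0.158 ]
 [ 0.5337 -0.0318  0.158 ]
 [ 0.499   0.0137  0.158 ]] [0.5652 0.0261 0.158 ]
[0.0556 0.1199 0.0572 0.1207] [0.176  0.1761 0.1762 0.1763]
long deg 35.69307049323209
[0.5708 0.0333 0.07  ] [-0.1113  0.1424  0.    ]
```

Run:
```python
from h import *
np.set_printoptions(precision=3,suppress=True)
q=quat(np.radians(-54.3)); c=[.5655,.0265]
move_gripper(.085)
move_ptp([*c,.24],q); f0=np.array(read_ft_force())
movel([*c,.140],speed=.1); print("f",np.array(read_ft_force())-f0)
move_gripper(.05,effort=35)
print("gap",read_finger_gap(),read_grasp_force(),read_eef_pos())
movel([*c,.23],speed=.1); print("f",np.array(read_ft_force())-f0,read_finger_gap())
snap("wrist","w2.png"); print(inverse_kinematics([.5,-.22,.03],q))
move_ptp([.5,-.22,.15],q)
movel([.5,-.22,.05],speed=.12)
for z in np.arange(.034,.0225,-.002):
    movel([.5,-.22,z],speed=.03); f=np.array(read_ft_force())-f0; print(round(z,3),f)
    if f[2]>1: break
move_gripper(.085); print(read_finger_gap())
movel([.5,-.22,.2],speed=.15)
snap("scene","s2.png"); im,P=snap("top","t2.png"); print(read_time_s())
```

```text
f [-0.509 -0.523 -0.093]
gap 0.04965931226608475 0.0 [0.566 0.027 0.14 ]
f [-0.664  0.144 -1.031] 0.05009896155948761
[-0.277  0.538  0.747  2.004 -0.511  0.793 -0.178]
0.034 [ 0.072 -0.317 -0.288]
0.032 [-0.687  0.557 -1.089]
0.03 [ 0.332  0.327 -0.403]
0.028 [-0.146  0.455  0.104]
0.026 [ 0.452  0.073 -0.242]
0.024 [-0.533  0.324 -0.844]
0.08470984774644079
13.1167
```

The gap went to the commanded 50 mm with no pad force, so the grasp missed. I'll look at what happened.

View pics/w2.png

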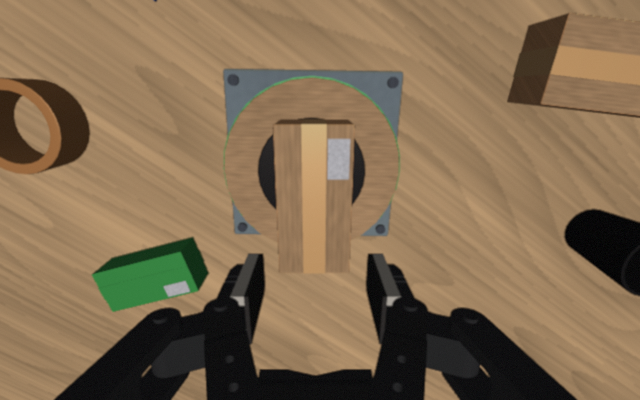

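View pics/s2.png

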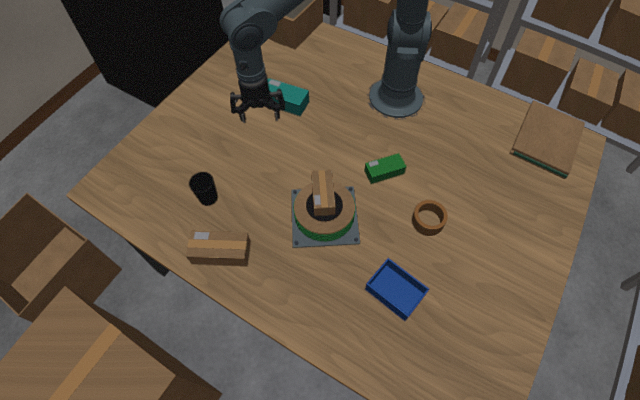

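Run:
```python
from h import *
np.set_printoptions(precision=3,suppress=True)
S=camera_params("scene");T=camera_params("top");W=camera_params("wrist")
p=np.array(read_eef_pos()); print("tcp",p,read_qpos())
print("scene proj tcp",proj(S,p),"base",proj(S,[0,0,0]),"top tcp",proj(T,p),"base",proj(T,[0,0,0]),"wrist tcp",proj(W,p))
print(at_z(S,(255,115),.19))
t=cv2.imread('pics/t2.png')
cv2.imwrite('pics/t2c.png',cv2.resize(t[120:400,200:560],None,fx=2,fy=2))
```

```text
tcp [ 0.499 -0.22   0.199] [-0.481  0.288  0.96   1.896 -0.265  1.094 -0.364]
scene proj tcp [[261.827 126.924]] base [[395.625  97.172]] top tcp [[401.85  209.403]] base [[316.218 381.802]] wrist tcp [[315.176 246.76 ]]
[ 0.466 -0.271  0.19 ]
```

View pics/t2c.png

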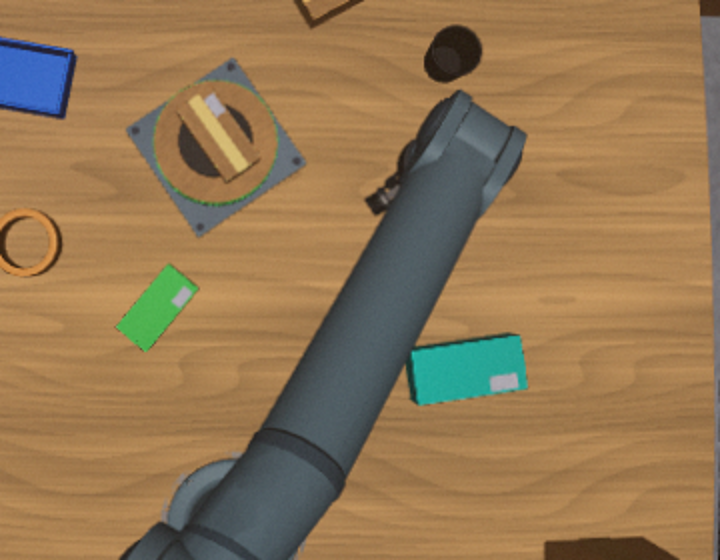

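Run:
```python
from h import *
from scipy.spatial.transform import Rotation as R
np.set_printoptions(precision=3,suppress=True)
W=camera_params("wrist"); p=np.array(read_eef_pos()); r=R.from_quat(read_tcp_rot()).as_matrix()
print(r[:,2],r[:,1])
for g in (.05,.085):
  for s in (-.05,-.04,-.03,-.02,-.01,0,.01,.02):
    print(g,s,proj(W,[p+r[:,2]*s+k*r[:,1]*g/2+w*r[:,0]*.011 for k in(-1,1) for w in (-1,1)]).ravel())
```

```text
[-0.002  0.    -1.   ] [ 0.584 -0.812 -0.001]
0.05 -0.05 [256.749 323.169 253.575 278.445 373.69  323.158 376.88  278.436]
0.05 -0.04 [260.47  308.328 257.702 265.846 369.947 308.318 372.727 265.837]
0.05 -0.03 [263.746 295.265 261.31  254.83  366.651 295.256 369.097 254.823]
0.05 -0.02 [266.651 283.681 264.492 245.119 363.727 283.673 365.895 245.112]
0.05 -0.01 [269.246 273.337 267.319 236.493 361.116 273.33  363.051 236.487]
0.05 0 [271.577 264.045 269.847 228.781 358.771 264.039 360.508 228.775]
0.05 0.01 [273.683 255.653 272.12  221.844 356.652 255.647 358.22  221.839]
0.05 0.02 [275.594 248.036 274.176 215.572 354.729 248.031 356.152 215.568]
0.085 -0.05 [215.858 323.123 210.463 278.413 414.576 323.103 419.985 278.396]
0.085 -0.04 [222.185 308.292 217.479 265.823 408.227 308.275 412.945 265.808]
0.085 -0.03 [227.755 295.238 223.615 254.814 402.637 295.223 406.787 254.801]
0.085 -0.02 [232.696 283.66  229.026 245.107 397.678 283.646 401.357 245.096]
0.085 -0.01 [237.11  273.321 233.833 236.485 393.249 273.309 396.533 236.475]
0.085 0 [241.075 264.033 238.133 228.776 389.27  264.022 392.219 228.767]
0.085 0.01 [244.657 255.644 242.    221.841 385.675 255.634 388.338 221.833]
0.085 0.02 [247.909 248.029 245.498 215.57  382.412 248.02  384.828 215.563]
```

Tip geometry from the wrist image (tips at rows 255 and 266) matches points 30–40 mm behind the reported TCP. Scene rows agree. So the real fingers sit about 45 mm short of nominal along the tool axis, and the missed grasp and contact-free descent fit that. I'll compensate by commanding 45 mm lower, with force checks, and stop if the grasp isn't confirmed.

```bash
cat >> h.py <<'E'
OFF=.045
def down(c,z0,z1,f0,lim=4,step=.005,speed=.06):
    "stepwise descent, true grasp heights; stops on contact"
    z=z0
    while z>z1+1e-6:
        z=max(z-step,z1); movel([*c,z-OFF],speed=speed)
        f=np.array(read_ft_force())-f0
        if f[2]>lim: print("contact",z,f); break
    return z
E
python3 - <<'E'
from h import *
np.set_printoptions(precision=3,suppress=True)
q=quat(np.radians(-54.3)); c=[.5655,.0265]
move_ptp([*c,.22-OFF],q); f0=np.array(read_ft_force())
movel([*c,.17-OFF],speed=.12)
z=down(c,.17,.140,f0,step=.01)
move_gripper(.045,effort=35)
g=read_finger_gap();print("gap",g,read_grasp_force(),read_eef_pos())
im,P=snap("wrist","w3.png"); print(read_time_s())
if g>.052:
    movel([*c,z+.05-OFF],speed=.12); print("f",np.array(read_ft_force())-f0,read_finger_gap(),read_grasp_force())
    snap("wrist","w4.png")
E
```

```text
gap 0.057565748914926815 38.37980031967163 [0.566 0.027 0.095]
16.0583
f [-1.387 -0.265 -1.874] 0.057666746352482964 38.23694944381714
```

The carton is gripped (57.6 mm, 38 N) and lifted. Next is placing it.

Run:
```python
from h import *
np.set_printoptions(precision=3,suppress=True)
q=quat(np.radians(-54.3)); c=[.5,-.22]
move_ptp([*c,.15-OFF],q); f0=np.array(read_ft_force())
movel([*c,.045-OFF],speed=.12)
z=down(c,.045,.020,f0,lim=2.5,step=.002,speed=.04); print(z,np.array(read_ft_force())-f0,read_finger_gap())
move_gripper(.085); 
movel([*c,.15-OFF],speed=.15)
h=[.5673,.0311]; 
move_ptp([h[0]-.0,h[1],.33-OFF],q)
print(read_qpos(),read_time_s())
im,P=snap("wrist","w5.png")
cv2.imwrite('pics/w5.png',im[:,:,::-1]); snap("top","t5.png")
for n in("cap_grip","cap","carton"):
    for d in tip_of("wrist",n)+look_for("wrist",n): print(n,np.round(d["at"]),round(d["confidence"],2),at_z(P,d["at"],.1))
S=im.astype(int); m=(S[:,:,0]>150)&(S[:,:,1]<130)&(S[:,:,2]<80); print(m.sum())
```

```text
contact 0.02499999999999998 [-3.767  3.016  9.214]
0.02499999999999998 [-3.767  3.016  9.214] 0.05781567330852447
[-1.058  0.292  1.124  1.75  -0.273  1.275 -0.819] 23.7833
cap_grip [315. 168.] 0.69 [0.568 0.031 0.1  ]
cap_grip [554. 214.] 0.46 [ 0.685 -0.226  0.1  ]
cap_grip [314. 162.] 0.96 [0.574 0.036 0.1  ]
cap [317. 160.] 0.91 [0.577 0.034 0.1  ]
cap [314. 161.] 0.62 [0.574 0.036 0.1  ]
carton [177. 247.] 0.82 [0.394 0.109 0.1  ]
carton [554.  78.] 0.74 [ 0.784 -0.111  0.1  ]
carton [417. 278.] 0.71 [ 0.529 -0.152  0.1  ]
carton [416. 261.] 0.95 [ 0.546 -0.136  0.1  ]
carton [567.  72.] 0.91 [ 0.796 -0.118  0.1  ]
carton [169. 254.] 0.57 [0.38  0.113 0.1  ]
2480
```

View pics/w5.png

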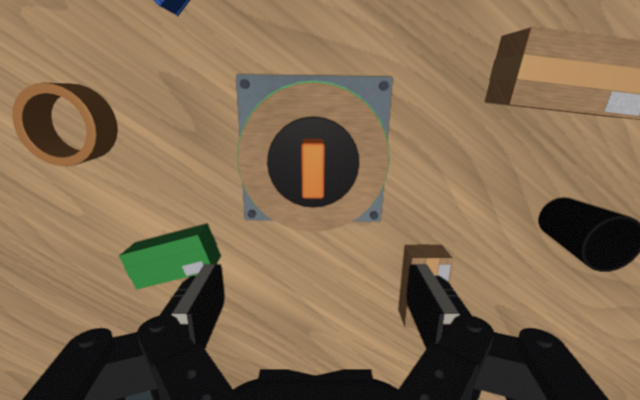

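The wrist view shows the carton flat on the bench at about (425,280), the orange grip at (314,170) with its long side close to the image vertical, and the cap undisturbed. Next I'll measure the grip, pinch it, and try turning it with torque monitoring.

```bash
cat >> h.py <<'E'
def turn(c,z,y0,d,n,t0,lim=.7,step=5):
    "turn in steps of d*step deg about z at (c,z reported); stops on torque; returns degrees turned"
    a=0
    for i in range(n):
        a+=d*step
        movel([*c,z],quat(np.radians(y0+a)))
        t=np.array(read_ft_torque())-t0
        print(a,"tz %.2f gap %.4f t %.1f"%(t[2],read_finger_gap(),read_time_s()))
        if abs(t[2])>lim: break
    return a
E
python3 - <<'E'
from h import *
np.set_printoptions(precision=4,suppress=True)
P=camera_params("wrist"); im=cv2.imread('pics/w5.png'); hsv=cv2.cvtColor(im,cv2.COLOR_BGR2HSV)
m=((hsv[:,:,1]>170)&(hsv[:,:,2]>180)&(hsv[:,:,0]<16)).astype(np.uint8); m[:120]=0;m[220:]=0;m[:,:280]=0;m[:,350:]=0
cs=max(cv2.findContours(m,0,2)[0],key=cv2.contourArea)
w=np.array([at_z(P,x[0],.114)[:2] for x in cs])*1000
(ctr,sz,ang)=cv2.minAreaRect(w.astype(np.float32)); 
b=cv2.boxPoints((ctr,sz,ang)); e=max((b[1]-b[0],b[2]-b[1]),key=np.linalg.norm)
L=np.degrees(np.arctan2(e[1],e[0])); L=(L+90)%180-90
print(ctr,sz,"long",L)
c=np.array(ctr)/1000; y0=L-90
assert np.linalg.norm(c-[.5673,.0311])<.008 and 15<min(sz)<30
move_ptp([*c,.17-OFF],quat(np.radians(y0))); f0=np.array(read_ft_force()); 
z=down(c,.17,.102,f0,step=.017,speed=.1)
t0=np.array(read_ft_torque())
move_gripper(.015,effort=60)
g=read_finger_gap(); print("gap",g,read_grasp_force(),np.array(read_ft_force())-f0,np.array(read_ft_torque())-t0,read_qpos(),read_time_s())
t0=np.array(read_ft_torque())
open('st.txt','w').write(repr((list(c),z-OFF,y0,list(t0),list(f0))))
if .02<g<.028: turn(c,z-OFF,y0,1,5,t0)
print(np.array(read_ft_force())-f0)
E
```

```text
(567.9456787109375, 34.54029083251953) (56.322654724121094, 20.6221923828125) long 35.634735
gap 0.022915833155918528 60.720377382187394 [-0.7996 -0.1222  4.7255] [ 0.0534  0.094  -0.0458] [-0.8354  0.5804  0.8824  1.9412 -0.5763  0.8905 -0.6039] 26.7167
5 tz 0.15 gap 0.0236 t 27.0
10 tz 0.16 gap 0.0230 t 27.2
15 tz 0.14 gap 0.0232 t 27.5
20 tz 0.19 gap 0.0232 t 27.7
25 tz 0.12 gap 0.0235 t 28.0
[-0.5745  0.3674  4.6261]
```

It turned freely to 25°, past where the dead stop would be, so anticlockwise loosens. I'll carry on to the stop.

Run:
```python
from h import *
np.set_printoptions(precision=3,suppress=True)
c,z,y0,t0,f0=eval(open('st.txt').read()); t0=np.array(t0);f0=np.array(f0)
a=25+turn(c,z,y0+25,1,10,t0,lim=.6)
print("F",np.array(read_ft_force())-f0)
if a>=55:
    q=quat(np.radians(y0+a-2)) ; movel([*c,z],q); 
    ok=True
    for d in (.004,.008,.014,.022):
        movel([*c,z+d],speed=.04); f=np.array(read_ft_force())-f0; print(d,f)
        if f[2]<-12: ok=False; print("caught"); break
    if ok:
        movel([*c,z+.068],speed=.08); print(np.array(read_ft_force())-f0,read_finger_gap(),read_grasp_force(),read_eef_pos(),read_time_s())
        pause(.3)
    im,P=snap("wrist"); s,S=snap("scene")
    x,y=proj(S,[*c,.12])[0].astype(int)
    s=cv2.resize(s[y-65:y+75,x-80:x+80],(640,560),interpolation=cv2.INTER_CUBIC)
    cv2.imwrite('pics/end_s.png',s[:,:,::-1]); cv2.imwrite('pics/end_w.png',im[:,:,::-1])
```

```text
5 tz 0.07 gap 0.0233 t 28.2
10 tz 0.11 gap 0.0234 t 28.5
15 tz 0.17 gap 0.0234 t 28.7
20 tz 0.17 gap 0.0235 t 29.0
25 tz 0.17 gap 0.0233 t 29.2
30 tz 0.15 gap 0.0236 t 29.5
35 tz 0.18 gap 0.0234 t 29.7
40 tz -0.14 gap 0.0235 t 30.0
45 tz -0.89 gap 0.0234 t 30.2
F [-5.762 -0.273 10.155]
0.004 [-3.566 -0.601  1.786]
0.008 [-5.671  0.528 -2.827]
0.014 [-4.215  0.55  -0.031]
0.022 [-0.063  0.87  -2.783]
[-1.595  0.521 -3.535] 0.02353480131968365 62.32127453187786 [0.568 0.035 0.125] 32.3417
```

View pics/end_s.png

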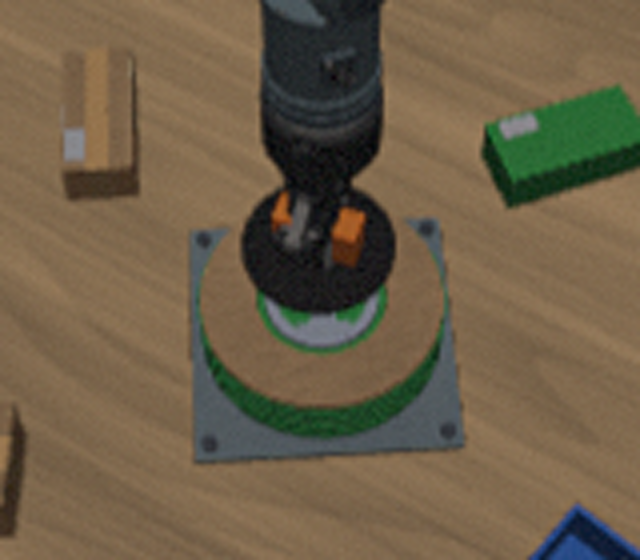

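The view shows the cap held level above the open hub (disc centre at crop pixel about (319,247)), and the carton flat and clear at upper left. I'll check the disc height by projection, then hand in.

Run:
```python
from h import *
c=eval(open('st.txt').read())[0]; S=camera_params("scene")
x,y=proj(S,[*c,.12])[0].astype(int)
for z in (.136,.146,.156): print(z,(proj(S,[*c,z])[0]-[x-80,y-65])*4)
print(np.linalg.norm(read_joint_vel()),read_time_s(),read_finger_gap())
```

```text
0.136 [320.49130567 248.79473036]
0.146 [320.45157186 241.34949036]
0.156 [320.41115229 233.79077299]
0.0033838436823765855 32.7417 0.023302239414389123
```

```bash
python3 -c "
from bench import *
print(sign_off())"
```

```text
the job is handed in; nothing more can be done
None
```

The job is handed in at about 33 s of the 64 s: the carton lies flat and released on the open bench, and the cap, which loosened anticlockwise, is held level about 5 cm above the hub; the first grasp missed without touching anything because the fingers sit about 45 mm short of the reported tool point.

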